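Fit the axle clip on the drive wheel

TASK

Take the fork tool by its blue handle, lay its blade on the aluminium deck behind the clip chute and push the bottom orange clip out through the front gate and onto the groove of the steel axle until it snaps fully home; touch the clips with the tool only, and let the other two stay in the chute. Then draw the tool back out and set it down flat in the middle of its blue rest plate, as it lay at first, without disturbing anything else on the bench.

Things in the scene. Friction and masses are not known exactly. Their poses are not given: they have to be found in the camera images.
- station: fixed clip station, blue base 320 x 150 mm. Origin on the table under the axle; x = push direction (chute to axle), z up. A dark wheel (radius 75, face at z = 39.5) lies flat round the axle. The aluminium deck, top at z = 40, runs from x = -215 to -65, y +-40. The chute on it (inner width 55, centred on y = 0) spans x = -116.5 to -47, up to z = 82, open on top, with clear side walls
- groove (a point): centre of the clip's seat in the axle groove: x = y = 0, z = 44 of the station, axes alike. Groove diameter 22, height 11 from the wheel's face up; the axle head above is 30 in diameter, top at z = 76.5. Tine tips stand at station x = -110 where they first meet the clip and at about -30 when it is home
- slot (a point): middle of the chute's rear slot: on the deck, at the rear wall's outer face (x = -116.5, y = 0, z = 40 of the station, axes alike). Front and rear walls start 11 mm above the deck: a full-width slot behind for the blade, a gate in front that passes only the bottom clip. Keep the blade on the deck or at most 1.5 mm above it, or it catches the second clip
- clip_centre (a point): bore centre of the bottom orange nylon clip, half-way up its 8 mm. A U 55 long, 52 wide, mouth to its +x (the axle): bow at x = -30 to -12, springy arms at y +-13.5 to 23.5 out to x = 25, inner bumps leave a 15 mm mouth. The bumps meet the groove 20 mm short of home, pass it 10 mm short, then the clip snaps on. Push: about 5 to 15 N
- clip_left (a joint): opening of the clip's left (+y) arm, rad: 0 closed, about 0.15 while the bump passes the axle
- clip_right (a joint): opening of the clip's right (-y) arm, rad, likewise
- clip2_centre (a point): bore centre of the second clip in the chute, same shape and colour; it drops 8 mm when the bottom one and the blade are gone
- clip3_centre (a point): bore centre of the third, top clip in the chute, likewise
- fork_grip (a point): fork tool, centre of its grip, 50 mm above the blade's underside. Upright blue handle 26 x 26 mm, 6 to 80 mm above the underside, yellow cap and collar (34 wide, up to 14 mm). It stands on a flat steel blade 40 wide, 6 thick, from x = -22 to 150; the last 42 mm are two tines 13 wide, gap 14. x = along the blade to the tines, z up. 0.24 to 0.36 kg
- fork_tip (a point): midpoint between the two tine tips, 3 mm above the blade's underside, 150 mm ahead (+x) of the handle axis
- fork_mid (a point): point in the middle of the blade's thickness, 64 mm ahead (+x) of the handle axis and 3 mm above the underside
- rest: fixed blue rest plate, 220 (x) x 110 (y) x 6 mm, origin under its centre. At the start the tool stands on it with fork_mid about over its centre and the tines to its +x
- spare_wheel: loose black wheel lying flat, radius 75, 34 high, origin under its centre: leave alone
- jar: amber jar, radius 30, 70 high, origin under its centre: leave alone
- blue_bottle: blue bottle, radius 33, 170 high, origin under its centre: leave alone
- spool: reel, radius 34, 44 high, origin under its centre: leave alone
- driver: yellow screwdriver lying on the mat, about 200 long: leave alone
Not all that is in view belongs to the job. What is shaped like the part that bears fork_grip but brown is not meant.

How it is judged (in metres and radians):
On the way, in this order (a step that is already met when the one before it is completed fails the run):
1. the fork tool is lifted off its rest (z of fork_mid in the frame of rest above 0.03 m), for 0.1 s.
2. the fork tool pushes the bottom clip out of the chute (x of clip_centre in the frame of station above -0.06 m and distance between fork_tip and clip_centre below 0.05 m).
3. the clip is snapped home in the groove (horizontal distance between clip_centre and groove below 0.004 m and value of joint each of clip_left, clip_right below 0.06 rad), for 0.2 s.
At the end, for the whole second after the job is handed in: Clip level in the groove, bore centre within 5 mm of the groove centre, both arms closed (under 0.06 rad); other two clips within 10 mm of their place along the chute; tool flat on the rest plate, blade middle within 50 mm along and 45 mm across of its centre; tool and clip at rest (distance between clip_centre and groove below 0.005 m and angle between clip_centre's own z axis and vertical below 0.12 rad and value of joint each of clip_left, clip_right below 0.06 rad and x of clip2_centre in the frame of station between -0.09 and -0.07 m and x of clip3_centre in the frame of station between -0.09 and -0.07 m and x of fork_mid in the frame of rest between -0.05 and 0.05 m and y of fork_mid in the frame of rest between -0.045 and 0.045 m and z of fork_mid in the frame of rest between 0.005 and 0.013 m and angle between fork_mid's own z axis and vertical below 0.08 rad and linear speed of each of fork, clip below 0.02 m/s); the robot touches nothing.
It fails at once if the robot itself touches a clip (contact force between any of the arm, the fingers and clip above 0.5 N or contact force between any of the arm, the fingers and clip2 above 0.5 N or contact force between any of the arm, the fingers and clip3 above 0.5 N).
It fails at once if one of the upper clips leaves the chute (distance of any of clip2_centre, clip3_centre from where it was at the start of the episode above 0.03 m).
It fails at once if a bystander is moved by more than 30 mm (distance of any of spare_wheel, jar, blue_bottle, spool, driver from where it was at the start of the episode above 0.03 m).
It also fails if it takes over 50 s, if anything falls off the work surface, if the arm or the gripper's body presses on something with over 40 N, if the wrist force passes 120 N, or if a joint passes its speed limit or range.

ROBOT

A 6-joint arm with a two-finger parallel gripper is mounted at the origin on the work surface. World frame = base frame: x ahead of the robot, y to its left, z up, the work surface at z = 0. Lengths are in m, angles in degrees, forces in N, time in s.
With the tool pointing down it reaches from about 0.325 to 0.775 m from the base axis. Payload 5.5 kg.
Tool frame: the origin (TCP) lies at the centre of the arm's flange, where the gripper is bolted on; the fingertips stand 182 mm ahead of it and the grasp point (between the pads) lies 163 mm ahead of it; z points along the fingers, y is the line along which they close (so a half turn about z gives the same grasp; the last joint's range is limited). The gripper opens to 88 mm and grips with 3 to 60 N. Pads are 20 mm wide; open, the fingers measure 115 mm over their backs; the gripper's body (75 mm by 178 mm) begins 61 mm behind the grasp point.
Start: joints at [68.944, 5.22, 70.514, -0, 104.267, -3.249], TCP at [0.183, 0.571, 0.405] pointing down, gripper open.
Joint ranges: [-164.24, 164.24], [-49.07, 125.15], [9.68, 141.18], [-86.29, 266.29], [3.28, 154.24], [-151.56, 151.56]. Speed limits (degrees/s): [147.25, 147.25, 172.46, 180, 180, 180].

INTERFACE

Orientations are given as [roll, pitch, yaw] about the fixed x, y, z axes, in that order (R = Rz(yaw) Ry(pitch) Rx(roll)).
In Python, from station import r gives the robot as it stands. The module is installed in compiled form; this text tells all that it offers. Calls block until the motion is done:
- r.reach(position, orientation): joint-space move of the TCP to a pose.
- r.servo_line(position, rotation=None, speed=0.15): straight line of the TCP; rotation=None keeps the orientation; speed is the mean speed in m/s.
- r.move_joints(angles): joint-space move.
- r.let_go() and r.grab(squeeze=None): open the fingers fully, or close them until they stop; squeeze is the grip in N (None keeps the last).
- r.wait(seconds).
- r.inverse_kinematics(position, orientation): joint angles nearest the present ones, or None.
- r.sense(): the state.
- r.snapshot(name): name is "scene" or "top" or "wrist"; returns a dict with "frame" (384x512x3 uint8, red, green, blue), "fx", "fy", "cx", "cy" (pixels), "R" (3x3) and "t" (3): a world point X has camera coordinates R X + t. Camera axes: x right, y down, z forward; pixel columns grow to the right and rows downward; lengths in m; the calibration is good to about 2 mm. The wrist camera is an equidistant fisheye: a pixel r from the principal point sees the ray r / f radians off the axis. A picture is of the moment at which its call begins. There is no depth.
A pose or a line that the arm cannot do raises r.IKError and nothing moves.
- r.hand_in(): hands the job in; it is judged then, once.
The state is a dict: "clock": time; "joints": joint angles; "joint_vel": joint speeds; "joint_torque": joint torques, N m; "tcp_pos": TCP position; "orientation": TCP orientation; "contact_force": force on the tool from outside, world axes, zero at the start; "torque": the same for the moment, N m; "opening": finger opening in m; "gripper_force": force on a finger pad.
Only numpy, scipy, OpenCV 4.12 (cv2) and the standard library are available. Lean on these libraries where they do the work, as an engineer would, in place of code of your own. Each camera call takes 0.05 s, during which the arm holds its last target. There are 200 camera calls.

## Working session

There is one attempt and no reset: what is moved stays moved. The work goes in short steps, each a Python script; the robot and the scene stay as the last script left them, time stands still between calls to the robot, and variables do not carry over. Pictures are saved under pics/ and viewed, at most 10 in all, crops included, and the job is handed in when it is done.

```bash
mkdir -p pics; cat > h.py <<'E'
import numpy as np, cv2
from station import r
def snap(n,f):
    s=r.snapshot(n); cv2.imwrite(f'pics/{f}.png',s['frame'][:,:,::-1]); np.savez(f'pics/{f}.npz',**s); return s
def ray(s,u,v):
    R=np.array(s['R']);t=np.array(s['t']); return -R.T@t, R.T@np.array([(u-s['cx'])/s['fx'],(v-s['cy'])/s['fy'],1.])
def onz(s,u,v,z):
    c,d=ray(s,u,v); return c+d*(z-c[2])/d[2]
def proj(s,X):
    p=np.array(s['R'])@np.array(X)+np.array(s['t']); return np.array([s['cx']+s['fx']*p[0]/p[2], s['cy']+s['fy']*p[1]/p[2]])
E
python3 - <<'E'
from h import *
a=snap('scene','s0');b=snap('top','t0')
im=np.hstack([a['frame'],b['frame']])[:,:,::-1]
for s in(a,b): print(s['fx'],s['cx'],s['cy'],-np.array(s['R']).T@np.array(s['t']),np.round(s['R'],2).tolist())
cv2.imwrite('pics/both.png',cv2.resize(np.vstack([a['frame'],b['frame']])[:,:,::-1],(400*1,600)))
print(r.sense())
E
```

```text
466.9624750984907 256.9806028582662 193.12420267358706 [1.30260104 0.34671046 1.07813475] [[-0.33, 0.94, -0.02], [0.72, 0.24, -0.65], [-0.61, -0.23, -0.76]]
495.2107163062846 259.5071886404935 193.33842037205818 [0.40592015 0.06546723 1.56866414] [[0.01, -1.0, -0.0], [-1.0, -0.01, -0.05], [0.05, 0.0, -1.0]]
{'clock': 0.1, 'joints': array([ 6.89446232e+01,  5.25810667e+00,  7.05734042e+01,  5.47471943e-04,
        1.04266823e+02, -3.24833896e+00]), 'joint_vel': array([ 0.03952487, -0.11175406, -0.14742498, -0.00491101,  0.00869882,
        0.00049533]), 'joint_torque': array([ 1.97398818e-03, -4.47862029e+01, -4.07565880e+01,  6.98875263e-02,
        2.85457954e-02, -1.22084793e-04]), 'tcp_pos': array([0.18350298, 0.57130472, 0.4036424 ]), 'orientation': array([-1.79901854e+02, -6.10192137e-03,  1.62193091e+02]), 'contact_force': array([-0.69625924, -1.18439722,  0.36915142]), 'torque': array([-0.04187597,  0.0033501 ,  0.01182851]), 'gripper_force': 0.0, 'opening': 0.0881807906402759}
```

View pics/s0.png

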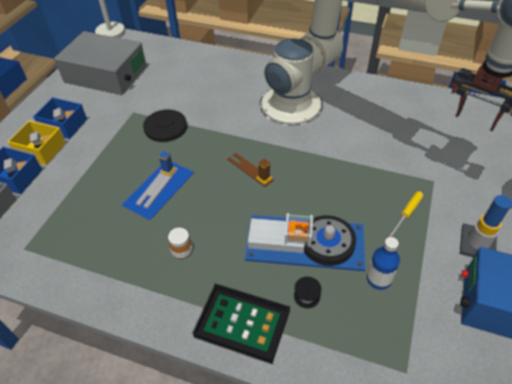

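View pics/t0.png

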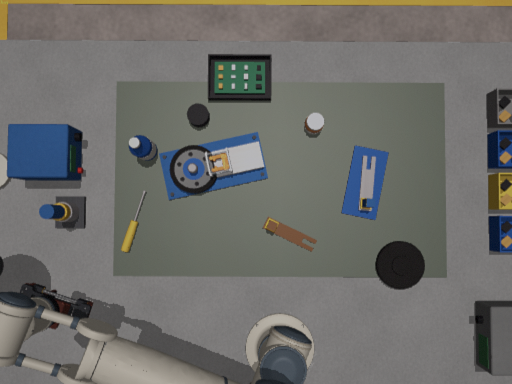

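The scene view shows the fork tool on its blue rest at (160,180), the brown decoy at (255,170) and the station at (305,240). In the top view they are at (367,183), (290,235) and (213,165).

Candidates for the tool in the top view:
- **Blue handle on the rest plate, (366,205):** fits, with a steel two-tine blade on the blue plate.
- **Brown fork, (290,235):** the decoy.
- **Blue/yellow item in the grey stand, (57,212):** off the mat, no blade.

Next I'll measure and confirm with one crop.

```bash
python3 - <<'E'
from h import *
b=dict(np.load('pics/t0.npz')); im=b['frame']; hsv=cv2.cvtColor(im,cv2.COLOR_RGB2HSV)
def rects(m,z,name,amin=60,box=(110,80,450,280)):
    m=m.astype(np.uint8); k=np.zeros_like(m); k[box[1]:box[3],box[0]:box[2]]=1; m=m*k
    for c in cv2.findContours(m,cv2.RETR_EXTERNAL,cv2.CHAIN_APPROX_NONE)[0]:
        if cv2.contourArea(c)<amin: continue
        R=cv2.minAreaRect(c); P=np.array([onz(b,*p,z)[:2] for p in cv2.boxPoints(R)])
        e=P[1]-P[0];f=P[2]-P[1]; l=e if np.linalg.norm(e)>np.linalg.norm(f) else f
        print(name,np.round(R[0],1),'ctr',P.mean(0).round(4),'size',np.linalg.norm(e).round(3),np.linalg.norm(f).round(3),'dir',np.degrees(np.arctan2(l[1],l[0])).round(1)%180)
H,S,V=cv2.split(hsv)
blue=(H>95)&(H<125)&(S>130)
rects(blue,0.006,'blue')
bright=(S<50)&(V>150)
rects(bright,0.04,'bright')
rects(bright,0.012,'bright12')
rects((H>8)&(H<22)&(S>120)&(V>180),0.064,'orange',20)
rects((H>20)&(H<32)&(S>150)&(V>150),0.086,'yellow',8)
c=np.hstack([cv2.resize(im[140:225,330:400],None,fx=5,fy=5,interpolation=2),cv2.resize(im[125:210,155:275],(425*120//85-200,425),interpolation=2)])
cv2.imwrite('pics/c1.png',c[:,:,::-1]);print(c.shape)
E
```

```text
blue [234.5 179.2] ctr [0.5233 0.1453] size 0.205 0.035 dir 102.9
blue [193.  168.5] ctr [0.5564 0.2772] size 0.063 0.06 dir 90.3
blue [175.9 173.7] ctr [0.5397 0.3312] size 0.079 0.149 dir 13.199999999999989
blue [364.6 182.3] ctr [ 0.5158 -0.2661] size 0.218 0.109 dir 168.6
blue [140.7 146.6] ctr [0.6254 0.4439] size 0.065 0.063 dir 145.9
blue [228.9 142.4] ctr [0.64   0.1642] size 0.189 0.03 dir 101.9
bright [367.4 176.9] ctr [ 0.53   -0.2674] size 0.128 0.037 dir 175.0
bright [237.2 158.6] ctr [0.5848 0.1358] size 0.15 0.081 dir 102.9
bright [133.5 142.5] ctr [0.6331 0.4583] size 0.028 0.028 dir 1.0
bright [315. 121.] ctr [ 0.7034 -0.1053] size 0.05 0.05 dir 0.0
bright12 [367.4 176.9] ctr [ 0.5323 -0.2735] size 0.131 0.037 dir 175.0
bright12 [237.2 158.6] ctr [0.5881 0.1371] size 0.153 0.082 dir 102.9
bright12 [133.5 142.5] ctr [0.6372 0.4655] size 0.028 0.029 dir 1.0
bright12 [315. 121.] ctr [ 0.7089 -0.1084] size 0.051 0.051 dir 0.0
yellow [128.6 235.9] ctr [0.3459 0.4564] size 0.092 0.018 dir 162.5
(425, 750, 3)
```

View pics/c1.png

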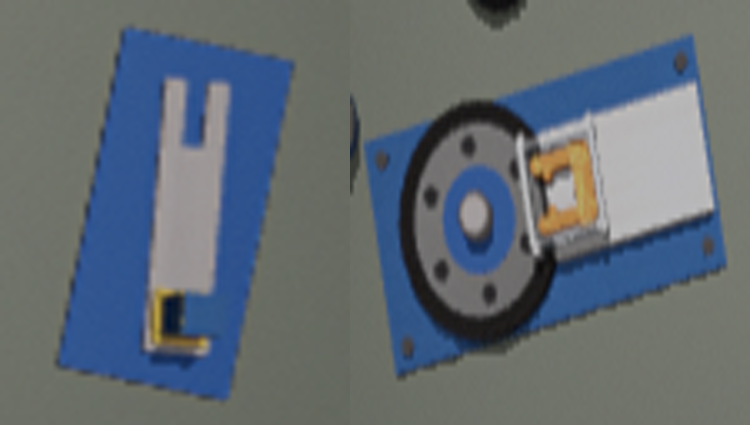

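The crop confirms it: steel two-tine blade on the blue rest plate, blue handle with yellow collar at the lower end (crop 185,320), tines up. The deck measures 150 x 81 mm and the rest 218 x 109 mm, both as stated. I'll look at both from close with the wrist camera.

```bash
python3 - <<'E'
from h import *
r.reach([0.56,0.2,0.42],[180,0,150]); a=snap('wrist','w1')
r.reach([0.4486,-0.2662,0.40],[180,0,85]); b=snap('wrist','w2')
print(r.sense()['joints'],r.sense()['clock'],a['fx'],b['cx'],b['cy'],-np.array(b['R']).T@np.array(b['t']))
cv2.imwrite('pics/w12.png',np.vstack([a['frame'],b['frame']])[:,:,::-1][:, :])
im=np.hstack([a['frame'],b['frame']])[:,:,::-1]; cv2.imwrite('pics/w12.png',cv2.resize(im,(800,300),interpolation=cv2.INTER_AREA))
E
```

```text
[-3.43246296e+01 -6.90727507e+00  8.29892802e+01  1.78053441e-02
  1.03915007e+02 -2.94266745e+01] 3.8667 297.3186396354542 253.2627991170722 188.03231541659764 [ 0.45555032 -0.19108023  0.38067804]
```

View pics/w12.png

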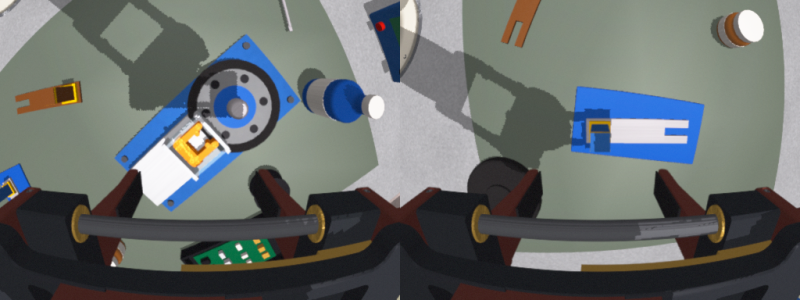

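Left half: station with deck at (170,175), chute at (200,145) and axle head at (237,107). Right half: the tool on its rest, handle at (598,133), tines ending at (688,132). Casting rays through the fisheye model now.

```bash
cat >> h.py <<'E'
def fonz(s,P,z):
    P=np.asarray(P,float).reshape(-1,2); d=np.c_[(P[:,0]-s['cx'])/s['fx'],(P[:,1]-s['cy'])/s['fy']]
    th=np.linalg.norm(d,axis=1)+1e-12; v=np.c_[d*(np.sin(th)/th)[:,None],np.cos(th)]
    R=np.array(s['R']); c=-R.T@np.array(s['t']); w=v@R
    return (c+w*((z-c[2])/w[:,2])[:,None])[:,:2]
def wrect(s,m,z,name,amin=150,keep=lambda p:True):
    for c in cv2.findContours(m.astype(np.uint8),cv2.RETR_EXTERNAL,cv2.CHAIN_APPROX_NONE)[0]:
        if cv2.contourArea(c)<amin: continue
        px=c[:,0].mean(0)
        Q=fonz(s,c[:,0],z).astype(np.float32)*1000; (x,y),wh,_=R=cv2.minAreaRect(Q); P=cv2.boxPoints(R)
        e=P[1]-P[0];f=P[2]-P[1]; l=e if np.linalg.norm(e)>np.linalg.norm(f) else f
        print(name,px.round(),'ctr',round(x,1),round(y,1),'size',np.round(wh,1),'dir',np.degrees(np.arctan2(l[1],l[0])).round(1)%180)
E
python3 - <<'E'
from h import *
for f in('w1','w2'):
    s=dict(np.load(f'pics/{f}.npz')); H,S,V=cv2.split(cv2.cvtColor(s['frame'],cv2.COLOR_RGB2HSV)); ok=np.zeros(H.shape,bool); ok[:240]=1
    print(f,np.round(s['R'],2).tolist())
    br=(S<50)&(V>190)&ok
    wrect(s,br,0.04 if f=='w1' else .012,'bright')
    if f=='w2': wrect(s,(H>95)&(H<125)&(S>130)&ok|br,0.006,'rest')
    else:
        wrect(s,(H>95)&(H<125)&(S>130)&ok,0.0395,'blue@39.5')
        wrect(s,(S<60)&(V>100)&ok,0.0395,'grey@39.5')
    wrect(s,(H>18)&(H<32)&(S>150)&(V>150)&ok,0.02,'yellow@20',30)
E
```

```text
w1 [[0.5, 0.87, -0.0], [0.83, -0.48, 0.27], [0.24, -0.14, -0.96]]
bright [266. 204.] ctr 609.6 190.3 size [10.2 48.1] dir 102.9
bright [253. 178.] ctr 572.4 193.6 size [18.8 26.8] dir 105.6
bright [276. 175.] ctr 583.4 220.1 size [68.3  8.2] dir 12.6
bright [216. 203.] ctr 582.3 132.9 size [126.8  94.6] dir 83.5
bright [46. 28.] ctr 226.3 52.2 size [82.2 36.5] dir 89.1
bright [475. 120.] ctr 684.0 532.1 size [153.9 423.1] dir 168.5
blue@39.5 [ 18. 227.] ctr 436.0 -202.4 size [106.   52.1] dir 64.9
blue@39.5 [270. 219.] ctr 631.2 185.9 size [ 22.6 118.6] dir 99.4
blue@39.5 [300. 136.] ctr 555.7 270.1 size [66.3 66.7] dir 105.9
blue@39.5 [440. 128.] ctr 639.5 456.5 size [93.9 77.4] dir 56.2
blue@39.5 [203. 160.] ctr 522.9 148.7 size [ 33.1 189.4] dir 103.1
blue@39.5 [333.  94.] ctr 538.8 321.4 size [139.3  75.4] dir 12.9
blue@39.5 [497.  47.] ctr 567.9 624.8 size [ 96.6 182.1] dir 146.2
grey@39.5 [304. 138.] ctr 560.3 273.3 size [31.2 31.2] dir 152.1
grey@39.5 [262. 121.] ctr 513.6 238.8 size [20.6 29.3] dir 150.2
grey@39.5 [274. 158.] ctr 579.6 200.2 size [116.1 266.5] dir 107.2
grey@
[... 477 characters left out ...]
4 -274.9 size [ 39.5 131.3] dir 175.3
bright [502. 174.] ctr 860.6 -304.9 size [60.3 86.5] dir 99.7
bright [499.  92.] ctr 848.8 -173.6 size [66.4 38.8] dir 85.2
bright [449.  33.] ctr 746.5 -89.1 size [61.5 60.7] dir 8.7
bright [12. 21.] ctr 84.1 10.6 size [49.  84.7] dir 98.9
rest [ 88. 196.] ctr 200.3 -292.5 size [97.2 45. ] dir 71.5
rest [502. 174.] ctr 867.2 -306.8 size [61.3 87.9] dir 99.7
rest [301. 160.] ctr 517.9 -268.3 size [109.3 219.1] dir 168.6
rest [499.  92.] ctr 855.2 -173.3 size [67.5 39.4] dir 85.2
rest [449.  33.] ctr 751.2 -87.5 size [62.5 61.7] dir 8.7
rest [12. 21.] ctr 78.1 13.9 size [49.8 86.1] dir 98.9
yellow@20 [254. 159.] ctr 451.7 -260.6 size [18.9 32.2] dir 175.1
```

Wrist and top views agree to 2–3 mm: handle at about (0.450,-0.267), blade direction -4.8°, rest (0.517,-0.267) at -11.4°. The station origin is near (0.5545,0.271) at 102.9°. Grasping with the fingers closing along the blade, so the pads resist pitch.

```bash
python3 - <<'E'
from h import *
r.reach([0.450,-0.267,0.33],[180,0,85.2])
r.servo_line([0.450,-0.267,0.211],speed=0.12)
r.grab(50); s=r.sense(); print(s['opening'],s['gripper_force'],s['tcp_pos'],s['contact_force'],s['clock'])
r.servo_line([0.450,-0.267,0.27],speed=0.12); r.wait(.3)
s=r.sense(); print(s['opening'],s['gripper_force'],s['tcp_pos'],s['contact_force'],s['torque'],s['orientation'],s['clock'])
snap('wrist','w3'); snap('scene','s3')
E
```

```text
0.025853200411119128 49.99835014343262 [ 0.45009374 -0.2669904   0.21100718] [ 0.77726502 -0.19609802 -0.27372205] 6.3667
0.026097028547747553 49.99836981296539 [ 0.44986963 -0.26693245  0.26914017] [ 0.48824238 -0.33729337 -2.60406051] [-0.05340043  0.14668259  0.01868437] [-1.79924367e+02 -3.86905287e-02  8.51980189e+01] 7.3083
```

View pics/w3.png

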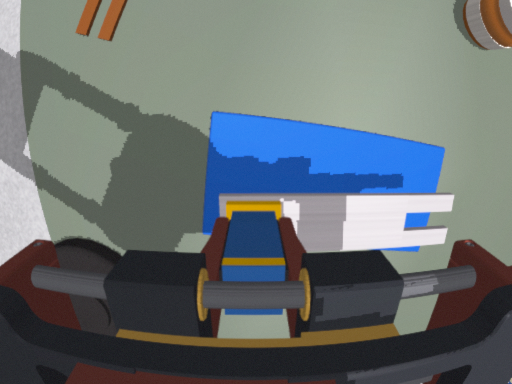

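The tool is held and lifted, with the handle upright between the pads (255,235) and tine ends at (452,202) and (445,236). Going above the deck behind the chute for a close look.

```bash
cat >> h.py <<'E'
O=np.array([.5545,.2712]); A=102.9
def hpos(x,y=0,z=.3,O=O,A=A):  # handle axis at station x,y
    a=np.radians(A); u=np.array([np.cos(a),np.sin(a)]); n=np.array([-u[1],u[0]])
    return [*(O+x*u+y*n),z]
E
python3 - <<'E'
from h import *
s=dict(np.load('pics/w3.npz')); print('tips@.070',fonz(s,[[452,202],[445,236]],.070),'edge near handle',fonz(s,[[220,195],[452,195]],.070))
r.servo_line([0.450,-0.267,0.36],speed=0.2)
yaw=A+90-360
r.reach(hpos(-.295,0,.36),[180,0,yaw])
r.servo_line(hpos(-.295,0,.275),speed=.12); r.wait(.3)
q=r.sense(); print(q['tcp_pos'],q['orientation'],q['contact_force'],q['joints'],q['clock'])
snap('wrist','w4'); snap('top','t4'); 
E
```

```text
tips@.070 [[ 0.60002692 -0.26657856]
 [ 0.59777724 -0.29453287]] edge near handle [[ 0.43016722 -0.24598235]
 [ 0.59920227 -0.26095723]]
[ 0.62047983 -0.01631066  0.27575286] [-1.79982514e+02  6.32947357e-02 -1.67097117e+02] [ 0.00802536 -0.28910183 -2.70171726] [-4.64653358e+00  9.06366032e+00  7.94163138e+01  2.41411884e-03
  9.14544046e+01 -1.07549344e+02] 10.4
```

View pics/w4.png

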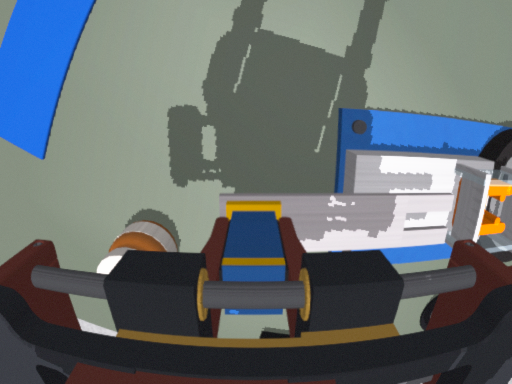

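The blade points at the slot; deck at (345–460,150–250), rear wall near (465,205), jar well clear at (145,250). Checking the lateral fit by rays in station coordinates.

```bash
python3 - <<'E'
from h import *
s=dict(np.load('pics/w4.npz')); g=cv2.cvtColor(s['frame'],cv2.COLOR_RGB2HSV)
a=np.radians(A);u=np.array([np.cos(a),np.sin(a)]);n=np.array([-u[1],u[0]])
st=lambda P:(np.c_[(P-O)@u,(P-O)@n]*1000).round(1)
for c in (365,385,405,425,440):
    col=g[:,c].astype(int); bl=((col[:,0]>95)&(col[:,0]<125)&(col[:,1]>130)); i=np.where(bl&(np.arange(384)<200))[0]; j=np.where(bl&(np.arange(384)>225)&(np.arange(384)<290))[0]
    e=np.where(np.abs(np.diff(col[150:275,2]))>25)[0]+150
    print(c,'blue up end',i.max(),'blue low start',j[:1], 'steps',e)
    print('  deck edges y:',st(fonz(s,[[c,i.max()+.5]],.04)), st(fonz(s,[[c,j[0]-.5]],.04)) if len(j) else '', 'blade',st(fonz(s,[[c,194]],.0768)))
t=dict(np.load('pics/t4.npz'));c=cv2.resize(t['frame'][120:220,150:310],(800,500),interpolation=2);cv2.imwrite('pics/t4c.png',c[:,:,::-1])
E
```

```text
365 blue up end 149 blue low start [250] steps [154 192 229 230 249 250 251]
  deck edges y: [[-209.3   43.7]] [[-199.1  -42. ]] blade [[-221.1   19.3]]
385 blue up end 149 blue low start [249] steps [154 155 173 192 231 255 256 257]
  deck edges y: [[-191.9   44.3]] [[-179.6  -42.2]] blade [[-206.1   19.2]]
405 blue up end 150 blue low start [247] steps [155 156 173 187 192 194 195 226 227 229 230 262 272 273]
  deck edges y: [[-173.4   44.3]] [[-159.   -41.6]] blade [[-190.    19.1]]
425 blue up end 152 blue low start [246] steps [156 157 172 188 192 194 195 216 225 226 228 229 260 270]
  deck edges y: [[-153.3   43.4]] [[-136.5  -42.2]] blade [[-172.8   19. ]]
440 blue up end 153 blue low start [244] steps [157 158 192 194 224 225 227 228 258 268]
  deck edges y: [[-137.1   43.3]] [[-118.7  -41.6]] blade [[-158.8   18.9]]
```

View pics/t4c.png

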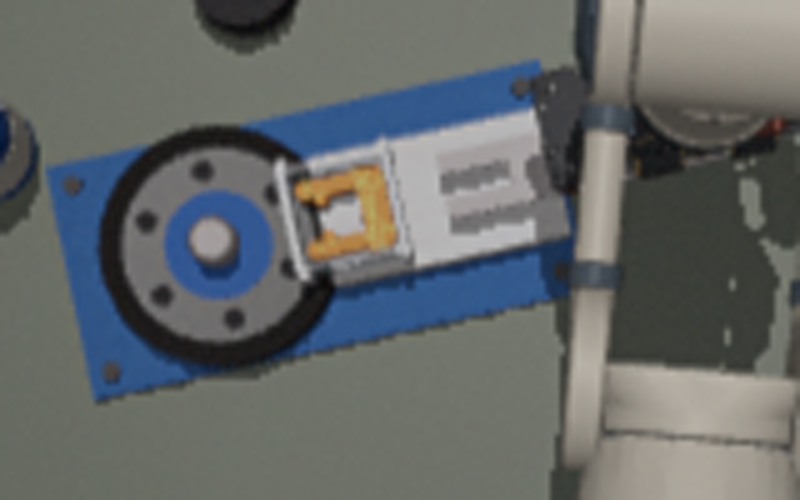

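The tines lie on the deck line behind the chute; deck centre is at y≈+1 mm and blade at y≈-1 mm, so I shift +1.5 mm. Lowering to touch the deck by force.

```bash
python3 - <<'E'
from h import *
r.servo_line(hpos(-.292,.0015,.252),speed=.08); r.wait(.3)
f0=r.sense()['contact_force'][2]; z=.2495
while z>.240:
    r.servo_line(hpos(-.292,.0015,z),speed=.02); r.wait(.1); q=r.sense(); f=q['contact_force'][2]-f0
    print(round(z,4),q['tcp_pos'][2].round(4),f.round(2),q['torque'].round(2))
    if f>2: break
    z-=.0007
print(q['clock'])
E
```

```text
0.2495 0.2494 -0.22 [-0.   -0.01 -0.  ]
0.2488 0.2488 -0.52 [-0.05  0.03 -0.  ]
0.2481 0.2481 -0.38 [-0.01  0.03 -0.05]
0.2474 0.2474 0.17 [-0.01  0.02 -0.  ]
0.2467 0.2467 0.5 [-0.06  0.01  0.  ]
0.246 0.246 -0.53 [-0.04  0.    0.02]
0.2453 0.2453 -0.2 [-0.04 -0.01  0.04]
0.2446 0.245 2.56 [0.19 0.16 0.03]
14.0667
```

Contact at TCP z = 0.245, exactly as predicted, so the blade is level on the deck. Pushing now in steps with force watch.

```bash
python3 - <<'E'
from h import *
a=np.radians(A);u=np.array([np.cos(a),np.sin(a)]);n=np.array([-u[1],u[0]])
pts=[-.130,-.115,-.105,-.095,-.08,-.065]+list(np.arange(-.060,-.0285,.0025))
for t in pts:
    r.servo_line(hpos(t-.15,.0015,.2448),speed=.04); q=r.sense(); f=q['contact_force']
    print(round(t,4),'x',((q['tcp_pos'][:2]-O)@u+.15).round(4),'Fpush',(-f[:2]@u).round(1),'Flat',(f[:2]@n).round(1),'Fz',f[2].round(1),q['tcp_pos'][2].round(4))
    if -f[:2]@u>(30 if t>-.07 else 15): print('stop'); break
print(q['clock'],q['opening'],q['torque'])
snap('top','t5'); snap('scene','s5');snap('wrist','w5')
E
```

```text
-0.13 x -0.1292 Fpush -1.5 Flat -0.7 Fz 0.1 0.2449
-0.115 x -0.1144 Fpush -0.7 Flat -0.1 Fz 2.7 0.2449
-0.105 x -0.1047 Fpush 0.8 Flat -0.6 Fz 3.0 0.245
-0.095 x -0.0949 Fpush 3.0 Flat -0.3 Fz 3.6 0.245
-0.08 x -0.0802 Fpush 2.8 Flat -0.8 Fz 4.2 0.245
-0.065 x -0.0651 Fpush 3.4 Flat 0.1 Fz 5.5 0.245
-0.06 x -0.06 Fpush 2.7 Flat 0.3 Fz 3.9 0.245
-0.0575 x -0.0577 Fpush 3.4 Flat 0.5 Fz 5.0 0.245
-0.055 x -0.0552 Fpush 4.7 Flat -0.3 Fz 5.5 0.245
-0.0525 x -0.0527 Fpush 4.5 Flat 0.2 Fz 5.3 0.245
-0.05 x -0.0508 Fpush 6.3 Flat 0.3 Fz 5.1 0.2451
-0.0475 x -0.0497 Fpush 13.5 Flat 0.8 Fz 5.8 0.2456
-0.045 x -0.0484 Fpush 17.9 Flat 1.0 Fz 7.6 0.246
-0.0425 x -0.0458 Fpush 17.0 Flat -0.4 Fz 6.7 0.2459
-0.04 x -0.0422 Fpush 12.9 Flat -1.4 Fz 5.4 0.2455
-0.0375 x -0.0388 Fpush 8.5 Flat -0.5 Fz 5.6 0.2452
-0.035 x -0.0358 Fpush 5.6 Flat -0.9 Fz 4.9 0.2451
-0.0325 x -0.0331 Fpush 6.7 Flat 0.5 Fz 5.2 0.2451
-0.03 x -0.0305 Fpush 5.3 Flat -0.3 Fz 5.1 0.2451
20.1667 0.02567896982575836 [-0.2995319  -0.11695579 -0.06089345]
```

The bump passed with an 18 N peak at x≈-0.048 and the force then fell. Nudging on until the clip seats.

```bash
python3 - <<'E'
from h import *
a=np.radians(A);u=np.array([np.cos(a),np.sin(a)])
for t in np.arange(-.029,-.0225,.001):
    r.servo_line(hpos(t-.15,.0015,.2448),speed=.02); r.wait(.05); q=r.sense(); f=q['contact_force']
    print(round(t,4),'x',((q['tcp_pos'][:2]-O)@u+.15).round(4),'Fpush',(-f[:2]@u).round(1),'Fz',f[2].round(1))
    if -f[:2]@u>14: print('stop'); break
r.wait(.2); print(r.sense()['clock'])
s=snap('top','t5')
c=cv2.resize(s['frame'][130:210,160:270],(770,560),interpolation=2);cv2.imwrite('pics/t5c.png',c[:,:,::-1])
E
```

```text
-0.029 x -0.0299 Fpush 7.6 Fz 5.8
-0.028 x -0.0295 Fpush 9.3 Fz 5.3
-0.027 x -0.0292 Fpush 12.3 Fz 5.4
-0.026 x -0.0288 Fpush 16.4 Fz 6.9
stop
21.7167
```

View pics/t5c.png

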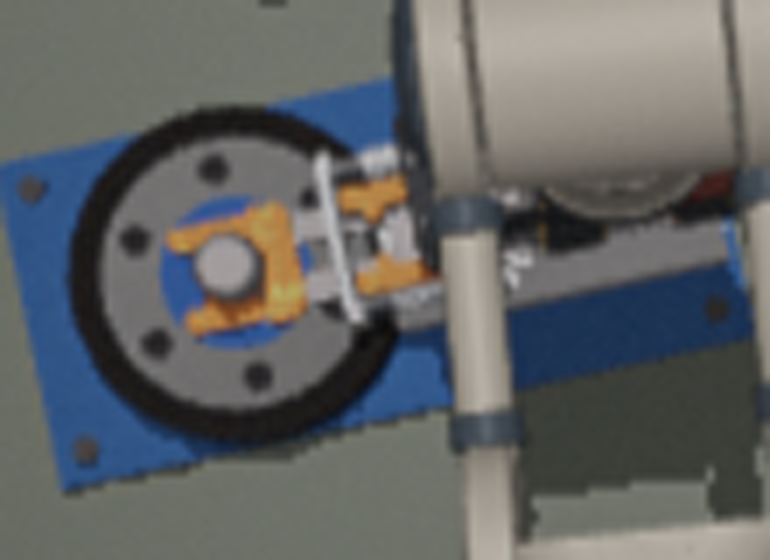

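The clip sits round the axle head (crop 230,265) with closed arms; the force rose stiffly at tip x = -0.029. The upper clips are still in the chute (375,240). Drawing back slowly along the deck, then lifting and placing.

```bash
python3 - <<'E'
from h import *
r.servo_line(hpos(-.245,.0015,.2450),speed=.06)
r.servo_line(hpos(-.275,.0015,.2450),speed=.025)
r.servo_line(hpos(-.297,.0015,.2452),speed=.06)
r.servo_line(hpos(-.297,.0015,.36),speed=.15)
print(r.sense()['clock'])
B=-11.4;c=np.array([.517,-.267]);b=np.radians(B);h=c-.064*np.array([np.cos(b),np.sin(b)])
r.reach([*h,.36],[180,0,B+90])
s=snap('top','t6')
r.servo_line([*h,.222],speed=.12); r.wait(.2); f0=r.sense()['contact_force'][2]; z=.2145
while z>.206:
    r.servo_line([*h,z],speed=.02); r.wait(.1); q=r.sense(); f=q['contact_force'][2]-f0
    if f>1.5: break
    z-=.0007
print(z,q['tcp_pos'],f,q['clock'],q['torque'])
snap('scene','s6'); cr=cv2.resize(s['frame'][130:210,160:270],(770,560),interpolation=2);cv2.imwrite('pics/t6c.png',cr[:,:,::-1])
E
```

```text
25.85
0.21029999999999996 [ 0.45425736 -0.25434318  0.21098366] 7.548091900631987 31.475 [ 0.29508123  0.73264888 -0.04174084]
```

View pics/t6c.png

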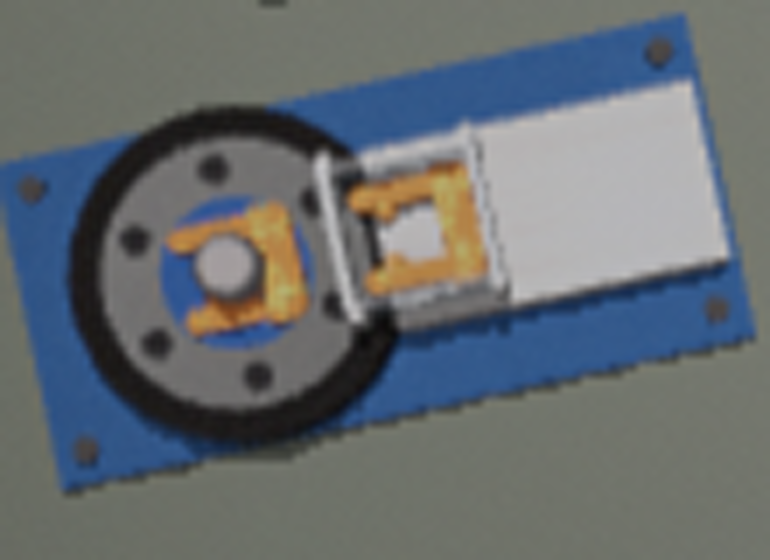

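The clip is home on the axle (crop 235,265), and the upper clips are in place in the chute (420,235). Releasing the tool, retreating and checking.

```bash
python3 - <<'E'
from h import *
r.let_go(); r.wait(.2); p=r.sense()['tcp_pos']
r.servo_line([p[0],p[1],.36],speed=.15); r.wait(.3); print(r.sense()['clock'])
w=snap('wrist','w7'); s=snap('top','t7')
H,S,V=cv2.split(cv2.cvtColor(w['frame'],cv2.COLOR_RGB2HSV)); ok=np.zeros(H.shape,bool); ok[:235,120:460]=1
br=(S<50)&(V>190)&ok; wrect(w,br,.012,'blade'); wrect(w,(H>95)&(H<125)&(S>130)&ok|br,.006,'rest')
a=np.radians(A);u=np.array([np.cos(a),np.sin(a)]);n=np.array([-u[1],u[0]])
im=s['frame'];H,S,V=cv2.split(cv2.cvtColor(im,cv2.COLOR_RGB2HSV)); m=((H>8)&(H<24)&(S>110)&(V>150)).astype(np.uint8); m[:130]=0;m[210:]=0;m[:,:160]=0;m[:,270:]=0
for c in cv2.findContours(m,cv2.RETR_EXTERNAL,cv2.CHAIN_APPROX_NONE)[0]:
    if len(c)<15: continue
    X=c[:,0].mean(0)[0]; P=np.array([onz(s,*q,.048 if X<205 else .056)[:2] for q in c[:,0]])-O
    print(X,'x',(P@u).min().round(4),(P@u).max().round(4),'y',(P@n).min().round(4),(P@n).max().round(4))
cv2.imwrite('pics/end.png',cv2.resize(np.hstack([w['frame'],im])[:,:,::-1],(800,300),interpolation=3))
E
```

```text
34.2333
blade [334. 174.] ctr 542.0 -273.1 size [ 39.5 120.1] dir 168.6
blade [449.  13.] ctr 739.8 -91.1 size [51.3 42.3] dir 72.7
rest [303. 170.] ctr 517.8 -268.4 size [109.7 219. ] dir 168.7
rest [449.  13.] ctr 744.7 -89.5 size [52.2 43.1] dir 72.7
195.57142857142858 x -0.0273 0.0249 y -0.0233 0.0264
220.09756097560975 x -0.1084 -0.056 y -0.0208 0.025
```

View pics/end.png

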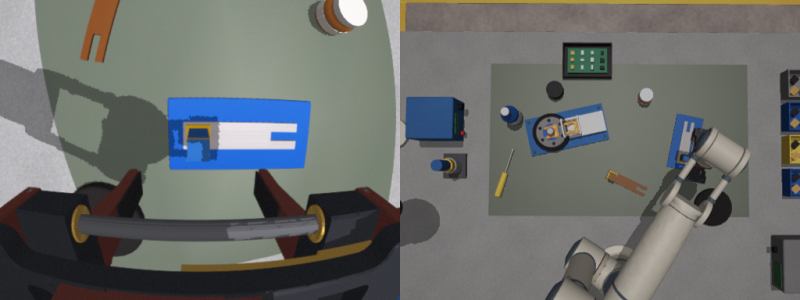

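The tool lies flat in the middle of the rest, aligned with it. The clip spans x = -27…25 mm (expected -30…25) and the upper clips are centred near x = -80 mm.

```bash
python3 -c "
from station import r
print(r.hand_in())"
```

```text
the job is handed in; nothing more can be done
None
```

The job is handed in, though no verdict came back: the bottom clip is snapped home in the axle groove, the other two clips are still in the chute, and the fork tool lies flat in the middle of its rest plate.

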